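# First in, first out: rotate the paste tins in the roll-down lane

## Task

Take the oldest tin from the low front end of the sloped lane, lay it on its side in the carry tray up against the tall red stop (axis across the tray), then set the yellow chock on the tray mat with its sloping face up against the tin so that it cannot roll. After that, take the new tin out of the wooden cradle and load it into the lane at the high back end, behind the two that have rolled forward. Set tins down rather than drop them, leave the other two tins in the lane, and do not disturb the other things on the bench.

Things in the scene. Friction and masses are not known exactly. Their poses are not given: they have to be found in the camera images.
- lane: fixed sloped roll-down lane, 305 mm long, 74 mm wide, aluminium deck, blue sides, red front stop, low blue back lip. Origin on the bench under its middle; z up; x points uphill from front (low) to back (high), y across. Deck rises 9 degrees. Full at the start with three tins, axes across; when the front one is lifted out the rest roll down. Resting tin centres (x, z): (-109, 93), (-25, 107), (58, 120) mm.
- lane_stop (a point): point on the lane's deck, mid width, at the foot of the inside face of the red front stop: 45 mm above the bench. The stop stands 42 mm above the deck. All along the lane the side guides are 60 mm apart inside and 20 mm high above the deck, then flare outward to 79 mm apart overall at 27 mm above the deck.
- lane_lip (a point): point on the lane's deck, mid width, at the foot of the inside face of the back lip: 91 mm above the bench, 292 mm up the slope from lane_stop (the three tins in a row take 252 mm of it). The lip stands 22 mm above the deck.
- tin_front: the oldest tin, at the low front end of the lane against the red stop: closed round tin, green with a white band and bright steel ends, 84 mm diameter, 50 mm long, about 0.35 kg, lying on its side; rolls easily. Origin at its centre; its own y axis is the tin's axis (x and z turn as it rolls); flat ends 25 mm either side of the origin.
- tin_mid: second tin in the lane, stays in the lane: closed round tin, green with a white band and bright steel ends, 84 mm diameter, 50 mm long, about 0.35 kg, lying on its side; rolls easily. Origin at its centre; its own y axis is the tin's axis (x and z turn as it rolls); flat ends 25 mm either side of the origin.
- tin_back: third tin in the lane, stays in the lane: closed round tin, green with a white band and bright steel ends, 84 mm diameter, 50 mm long, about 0.35 kg, lying on its side; rolls easily. Origin at its centre; its own y axis is the tin's axis (x and z turn as it rolls); flat ends 25 mm either side of the origin.
- tin_new: the new tin, lying in the wooden cradle on the bench: closed round tin, green with a white band and bright steel ends, 84 mm diameter, 50 mm long, about 0.35 kg, lying on its side; rolls easily. Origin at its centre; its own y axis is the tin's axis (x and z turn as it rolls); flat ends 25 mm either side of the origin.
- cradle: fixed wooden cradle, 120 x 66 mm: a 10 mm base board and two cross bars 72 mm apart, tops 26 mm above the bench, that keep the new tin from rolling. Origin on the bench under its centre; z up, the new tin's axis lies along its y and its centre is 52 mm above the bench.
- tray: fixed grey carry tray, black rubber mat, mat top 7 mm above the bench. Origin on the bench under the centre of the main bay; z up; x along the bay, away from the stop. Walls 20 mm high, inside faces at x = +97 mm, y = +76 and -76 mm. A side bay beyond y = -79 mm holds the brush. The mat is level; its slight drag keeps a tin let go at rest from rolling off.
- tray_stop (a point): point at the foot of the tray's tall red stop, on the mat, on its inside face, mid width: x = -94 mm, z = 7 mm in the tray's frame. The stop closes the -x end of the main bay, 150 mm wide, its top 58 mm above the bench. A tin lying against it has its centre 42 mm from it (x = -52 mm) and 49 mm above the bench.
- chock: loose yellow wedge chock, 80 mm long (x), 44 wide (y), 44 high, 0.14 kg. Origin on its underside; z up; thin toe at x = +35 mm, blunt end at x = -45 mm; full-height block from x = -45 to -12 mm, then the sloping face falls at 40 degrees to the toe, facing +x. Touching a tin that lies on the same floor, the tin's centre is 56 mm from the chock's origin in its +x direction.
- brush: brush lying in the side bay of the tray; leave alone. Origin on its underside.
- open_tin: a tin of the same kind, standing upright at the far middle of the bench; leave alone. Origin under its centre.
- spray_can: red spray can, 58 mm diameter, 190 mm tall; leave alone. Origin under its centre.
- mug: white mug, 92 mm tall; leave alone. Origin under its centre.
- hammer: hammer lying on the bench; leave alone. Origin on its underside.
- wrench: wrench lying on the bench; leave alone. Origin on its underside.
- magnet_square: red triangular welding magnet, 110 mm, 30 mm high; leave alone. Origin on its underside.

How it is judged:
By the outcome, as a careful person would: the job done as asked, in the order asked, and still so for the second after the job is handed in, with the robot touching nothing.
It also fails if it takes over 72 s, if anything falls off the work surface, if the arm or the gripper's body presses on something with over 40 N, if the wrist force passes 120 N, or if a joint passes its speed limit or range.

## Robot

A 6-joint arm with a two-finger parallel gripper is mounted at the origin on the work surface. World frame = base frame: x ahead of the robot, y to its left, z up, the work surface at z = 0. Lengths are in m, angles in degrees, forces in N, time in s.
With the tool pointing down it reaches from about 0.25 to 0.725 m from the base axis. Payload 4 kg.
Tool frame: the origin (TCP) lies midway between the tips of the shut fingers; the grasp point (between the pads) lies 19 mm behind it (grip_point_offset is the distance from the TCP to the grasp point, in m); z points along the fingers, y is the line along which they close (so a half turn about z gives the same grasp; the last joint's range is limited). The gripper opens to 85 mm and grips with 20 to 120 N. Pads are 22 mm wide; open, the fingers measure 114 mm over their backs; the gripper's body (76 mm by 85 mm) begins 54 mm behind the grasp point. The pads swing forward as they close: fully open they stand 13 mm farther back than shut.
Start: joints at [70.76, 13.785, 0.286, 76.501, 0, 90], TCP at [0.165, 0.472, 0.231] pointing down, gripper open.
Joint ranges: [-155.79, 155.79], [-60.16, 107.12], [-62.33, 73.08], [-114, 123.19], [-81.49, 82.49], [-180, 180]. Speed limits (degrees/s): [159.86, 159.86, 180, 180, 180, 180].

## Interface

Orientations are given as [roll, pitch, yaw] about the fixed x, y, z axes, in that order (R = Rz(yaw) Ry(pitch) Rx(roll)).
In Python, from workcell import * gives the robot as it stands. The module is installed in compiled form; this text tells all that it offers.
- The arm moves only by the shell command python3 -m handwheel 'ROWS'. ROWS is text: rows parted by semicolons, each of 5 numbers parted by spaces: the shift along the tool's x, y, z in mm, then the turn about the tool's z in rad, then the finger opening in mm, from 0 to 85.4. In form: tx ty tz spin hand; .... A call has 1 to 5 rows; each row shifts and turns the commanded pose from where the row before left it, along the tool's axes as they then stand; what a row does not reach is not made up. A row lasts 1/12 s, in which the tool goes at most 41.7 mm and 7.16 degrees, less where a joint would pass 70% of its speed; a pose out of reach is approached as far as the arm can. A call with a gripper value outside its range is refused whole. The fingers move at their own pace and stop on an object; the grip force is fixed at half the most. Time passes only in rows, so rows that do not move let the fingers close. It gives the time, the measured TCP pose, the force, the opening and the grip force at its end, in the units of the state.
- observe(): the state, without advancing time (a new reading comes with each control period).
- get_image(name): name is "side" or "top" or "wrist"; returns a dict with "color" (400x640x3 uint8, red, green, blue), "fx", "fy", "cx", "cy" (pixels), "k1" (the pictures are not rectified: a ray, as slopes to the right and down, at radius r is drawn at 1 + k1 r^2 times it, then the intrinsics apply), "R" (3x3) and "t" (3): a world point X has camera coordinates R X + t. Camera axes: x right, y down, z forward; pixel columns grow to the right and rows downward; lengths in m; the calibration is good to about 2 mm. A picture is of the moment at which its call begins. There is no depth.
- sign_off(): hands the job in; it is judged then, once.
The state is a dict: "time_s": time; "joints": joint angles; "joint_velocities": joint speeds; "joint_efforts": joint torques, N m; "ee_pos": TCP position; "eef_rot": TCP orientation; "contact_force": force on the tool from outside, world axes, zero at the start; "ft_torque": the same for the moment, N m; "width": opening from 0.0 (shut) to 1.0 (fully open); "finger_force": force on a finger pad.
Only numpy, scipy, OpenCV 4.12 (cv2) and the standard library are available. Lean on these libraries where they do the work, as an engineer would, in place of code of your own. Each camera call takes 0.05 s, during which the arm holds its last target. There are 200 camera calls.

## Working session

There is one attempt and no reset: what is moved stays moved. The work goes in short steps, Python scripts to look and compute and a shell command to move; the robot and the scene stay as the last step left them, time stands still between calls to the robot, and variables do not carry over. Pictures are saved under pics/ and viewed, at most 10 in all, crops included, and the job is handed in when it is done.

```bash
mkdir -p pics; python3 - <<'E'
from workcell import *
import cv2,json
s=observe();print(s)
for n in("top","side"):
    d=get_image(n);cv2.imwrite(f"pics/{n}0.png",cv2.cvtColor(d["color"],cv2.COLOR_RGB2BGR))
    print(n,{k:(v.tolist() if hasattr(v,'tolist') else v) for k,v in d.items() if k!="color"})
E
```

```text
{'time_s': 0.0, 'joints': array([7.07599110e+01, 1.38309790e+01, 2.13845582e-01, 7.65007469e+01,
       7.65707069e-04, 8.99997086e+01]), 'joint_velocities': array([ 0.0172081 , -0.04231084, -0.05233591, -0.04080234,  0.08403032,
       -0.04973941]), 'joint_efforts': array([-1.68805159e-04, -3.72322154e+01,  2.52406776e+01,  1.68257835e-02,
        1.26065161e-04, -7.00336898e-06]), 'ee_pos': array([0.16455414, 0.47148499, 0.23042445]), 'eef_rot': array([-1.79882120e+02, -7.66304916e-04,  1.60760201e+02]), 'contact_force': array([-1.28391018e-05, -4.55060080e-01, -4.45700782e-01]), 'ft_torque': array([-0.05269472,  0.01196347,  0.05310851]), 'finger_force': 0.0, 'width': 1.0038045398831346}
top {'fx': 371.81393107154236, 'fy': 371.81393107154236, 'cx': 322.7213839254414, 'cy': 195.7395072454264, 'k1': -0.05220667837584655, 'R': [[-0.020170009804789463, -0.9997715090705309, 0.007078160446615948], [-0.9942834041362838, 0.0193158313987756, -0.10501147992737245], [0.10485076520291862, -0.009155780043634666, -0.9944458199058183]], 't': [0.012267765293454306, 0.518004763880628, 1.3768606773456185]}
side {'fx': 471.3474851942981, 'fy': 471.3474851942981, 'cx': 321.5744355774453, 'cy': 199.37199113136703, 'k1': -0.023611872338516388, 'R': [[0.865964920798596, -0.50006973940185, -0.005917066912501443], [-0.34963505609140844, -0.5969145388718499, -0.7221138143224822], [0.3575752836791701, 0.6273940460491896, -0.6917489627630735]], 't': [-0.446059695897705, 0.25131511336207035, 1.2524670709846708]}
```

View pics/top0.png

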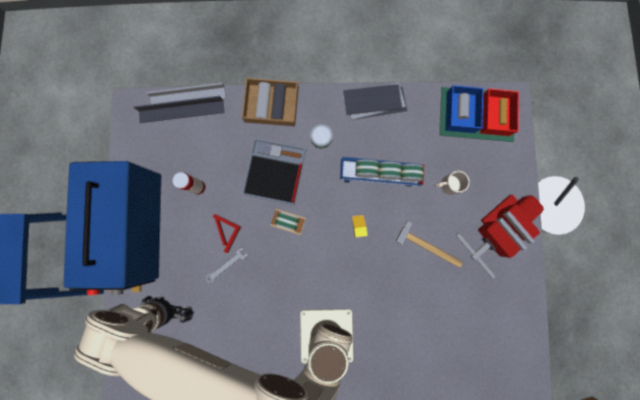

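View pics/side0.png

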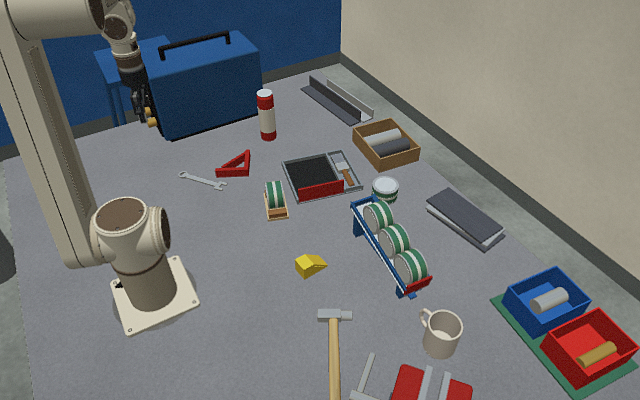

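The top view shows the lane at about (383,171) with its red stop at the right (420,182). It also shows the tray at (275,172) with its red stop at the right (298,182), the cradle at (289,221) and the chock at (360,226). Next I'll measure blobs by colour.

```bash
cat > h.py <<'E'
import numpy as np,cv2
from workcell import *
def ray(d,uv):
    K=np.array([[d["fx"],0,d["cx"]],[0,d["fy"],d["cy"]],[0,0,1]])
    p=cv2.undistortPoints(np.array(uv,float).reshape(-1,1,2),K,np.array([d["k1"],0,0,0.])).reshape(-1,2)
    R=np.array(d["R"]);return -R.T@np.array(d["t"]),np.c_[p,np.ones(len(p))]@R
def plane(d,uv,z):
    c,r=ray(d,uv);return (c+r*((z-c[2])/r[:,2])[:,None])
def proj(d,X):
    R=np.array(d["R"]);q=np.atleast_2d(X)@R.T+np.array(d["t"]);s=q[:,:2]/q[:,2:]
    s=s*(1+d["k1"]*(s**2).sum(1))[:,None];return s*[d["fx"],d["fy"]]+[d["cx"],d["cy"]]
def hsv(d):return cv2.cvtColor(d["color"],cv2.COLOR_RGB2HSV)
RNG=dict(green=((60,70,30),(95,255,255)),yellow=((22,120,80),(35,255,255)),red=((172,140,60),(180,255,255)),red0=((0,150,60),(6,255,255)),blue=((105,120,40),(122,255,255)),wood=((10,70,80),(20,200,255)),black=((0,0,0),(180,255,45)))
def blobs(d,c,a=20,roi=None,close=0):
    m=cv2.inRange(hsv(d),*RNG[c])
    if c=="red":m|=cv2.inRange(hsv(d),*RNG["red0"])
    if roi:
        k=np.zeros_like(m);k[roi[1]:roi[3],roi[0]:roi[2]]=255;m&=k
    if close:m=cv2.morphologyEx(m,cv2.MORPH_CLOSE,np.ones((close,close),np.uint8))
    out=[]
    for q in cv2.findContours(m,cv2.RETR_EXTERNAL,cv2.CHAIN_APPROX_NONE)[0]:
        if cv2.contourArea(q)>=a:out.append((cv2.contourArea(q),cv2.boxPoints(cv2.minAreaRect(q)),q))
    return sorted(out,key=lambda b:-b[0])
def save(d,n,roi=(0,0,640,400),s=1):
    x0,y0,x1,y1=roi;cv2.imwrite(f"pics/{n}.png",cv2.cvtColor(cv2.resize(d["color"][y0:y1,x0:x1],None,fx=s,fy=s,interpolation=cv2.INTER_CUBIC),cv2.COLOR_RGB2BGR))
E
python3 - <<'E'
from h import *
np.set_printoptions(precision=1,suppress=True)
d=get_image("top");save(d,"topz",(230,130,430,245),4)
for c,z,cl in(("green",.1,5),("yellow",.03,3),("red",.06,3),("black",.007,3),("wood",.026,0),("blue",.08,3)):
    for a,b,q in blobs(d,c,12,(235,130,435,245),cl):
        print(c,a,"px",b.mean(0),"mm",(plane(d,b,z)[:,:2]*1e3).round().tolist(),"ctr",(plane(d,b.mean(0),z)*1e3)[0,:2])
E
```

```text
green 592.0 px [389.  169.2] mm [[595.0, -120.0], [637.0, -125.0], [610.0, -360.0], [569.0, -354.0]] ctr [ 602.5 -239.2]
green 155.5 px [286.5 220.9] mm [[418.0, 172.0], [452.0, 161.0], [428.0, 94.0], [395.0, 105.0]] ctr [423.2 133. ]
yellow 209.0 px [359.3 225.7] mm [[438.0, -106.0], [443.0, -151.0], [367.0, -159.0], [362.0, -114.0]] ctr [ 402.6 -132.5]
red 60.0 px [295.9 183. ] mm [[498.0, 119.0], [633.0, 91.0], [631.0, 82.0], [496.0, 110.0]] ctr [564.1 100.6]
red 22.5 px [237.  229.5] mm [[377.0, 326.0], [417.0, 326.0], [417.0, 311.0], [376.0, 311.0]] ctr [396.6 318.4]
black 1589.0 px [271.3 178.6] mm [[541.0, 300.0], [680.0, 272.0], [640.0, 97.0], [503.0, 126.0]] ctr [590.6 198.5]
wood 89.5 px [418.  240.9] mm [[354.0, -307.0], [372.0, -318.0], [328.0, -397.0], [310.0, -386.0]] ctr [ 340.9 -352.2]
wood 69.5 px [299.1 225.1] mm [[385.0, 113.0], [441.0, 93.0], [434.0, 72.0], [378.0, 92.0]] ctr [409.5  92.6]
wood 46.5 px [290.5 153.6] mm [[685.0, 160.0], [697.0, 158.0], [681.0, 84.0], [668.0, 87.0]] ctr [682.8 122.1]
wood 35.5 px [274.9 217.3] mm [[414.0, 200.0], [471.0, 183.0], [466.0, 167.0], [409.0, 184.0]] ctr [440.2 183.3]
blue 30.0 px [345.9 167.4] mm [[585.0, -43.0], [667.0, -80.0], [646.0, -126.0], [564.0, -90.0]] ctr [615.2 -84.7]
```

View pics/topz.png

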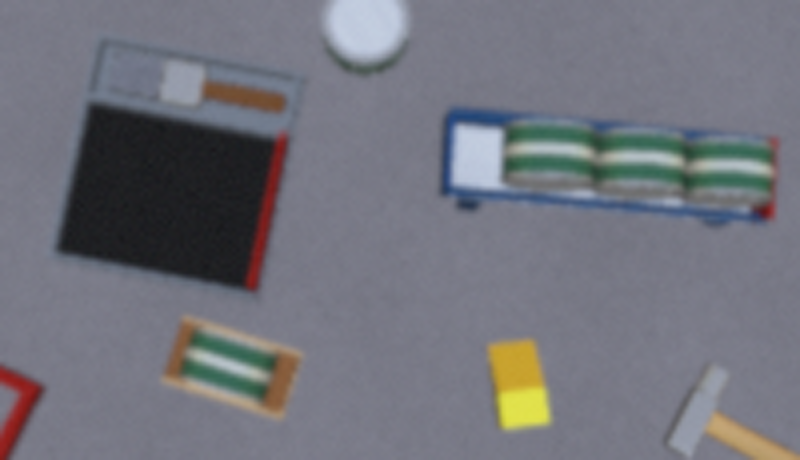

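The zoomed top view (4x, offset 230,130) shows the white bands of the lane tins at (550,150), (641,158) and (730,167), and the cradle tin at (230,365). The chock's dark sloping face points up the picture, which is world +x. The tray stop runs from (283,135) to (253,290).

```bash
cat >> h.py <<'E'
def d2t(dx,dy,yaw):
    "world mm -> tool tx,ty for a down-pointing tool"
    a=np.radians(yaw);return dx*np.cos(a)+dy*np.sin(a), dx*np.sin(a)-dy*np.cos(a)
E
python3 - <<'E'
from h import *
np.set_printoptions(precision=1,suppress=True)
d=get_image("top")
z=lambda x,y:(230+x/4-.4,130+y/4-.4)
P=[plane(d,z(*p),h)[0]*1e3 for p,h in(((730,167),.135),((641,158),.149),((550,150),.162),((230,365),.094))]
for p in P:print(p)
a=np.degrees(np.arctan2(*(P[2]-P[0])[1::-1]));print("lane yaw",a,np.linalg.norm((P[2]-P[0])[:2]))
st=plane(d,[z(289,135),z(260,290)],.058)*1e3;print("stop top",st,np.linalg.norm(st[0]-st[1]),np.degrees(np.arctan2(*(st[0]-st[1])[1::-1]))+90)
print("chock toe, ridge, blunt",plane(d,[z(514,341)],0)*1e3,plane(d,[z(522,390),z(526,429)],.044)*1e3)
c=plane(d,[z(190,318),z(302,353),z(280,417),z(165,382)],.02)*1e3;print("cradle",c,c.mean(0))
s=observe();D=P[0]-s["ee_pos"]*1e3;print(D,d2t(D[0],D[1],a))
E
python3 -m handwheel '0 0 0 .124 85;0 0 0 .124 85;0 0 0 .124 85;0 0 0 .124 85;0 0 0 .124 85'
python3 -c "from workcell import *;print(observe()['joints'],observe()['eef_rot'])"
```

```text
[ 587.1 -313.9  135. ]
[ 594.1 -232.6  149. ]
[ 600.2 -151.7  162. ]
[423.4 131.6  94. ]
lane yaw 85.39782144134703 162.764741211158
stop top [[637.8  77.6  58. ]
 [493.3 106.4  58. ]] 147.29540612611007 78.74179589822481
chock toe, ridge, blunt [[ 444.7 -132.4    0. ]] [[ 396.9 -133.9   44. ]
 [ 360.9 -136.5   44. ]]
cradle [[471.5 175.5  20. ]
 [436.4  70.1  20. ]
 [376.7  91.7  20. ]
 [411.5 199.5  20. ]] [424.  134.2  20. ]
[ 422.5 -785.6  -95.7] (np.float64(-749.1928345813359), np.float64(484.1763179612831))
time_s: 0.62
ee_pos: [0.1647, 0.4719, 0.231]
eef_rot: [-180.0, 0.0, 124.9]
contact_force: [-0.3, 0.0, 0.2]
width: 0.993
finger_force: 0.0
[7.07600778e+01 1.38000553e+01 2.63189468e-01 7.64998240e+01
 2.34422132e-03 1.25874677e+02] [-1.79968896e+02  1.96012293e-02  1.24885405e+02]
```

```bash
python3 -m handwheel '0 0 0 .116 85;0 0 0 .116 85;0 0 0 .116 85;0 0 0 .116 85;0 0 0 .116 85' >/dev/null
python3 -m handwheel '0 0 0 .116 85;-34 22 0 0 85;-34 22 0 0 85;-34 22 0 0 85;-34 22 0 0 85'
python3 -m handwheel '-34 22 0 0 85;-34 22 0 0 85;-34 22 0 0 85;-34 22 0 0 85;-34 22 0 0 85'
python3 -m handwheel '-34 22 0 0 85;-34 22 0 0 85;-34 22 0 0 85;-34 22 0 0 85;-34 22 0 0 85'
python3 -m handwheel '-34 22 0 0 85;-34 22 0 0 85;-34 22 0 0 85;-34 22 0 0 85;-34 22 0 0 85'
python3 -m handwheel '-34 22 0 0 85;-34 22 0 0 85;-34 22 0 0 85;0 0 0 0 85;0 0 0 0 85'
python3 - <<'E'
from h import *
d=get_image("wrist");save(d,"w1")
print(observe()["eef_rot"],-d["R"].T@d["t"],d["R"],d["fx"],d["cx"],d["cy"],d["k1"])
E
```

```text
time_s: 1.45
ee_pos: [0.2416, 0.3278, 0.231]
eef_rot: [-180.0, 0.0, 85.5]
contact_force: [1.5, 0.0, 0.6]
width: 0.993
finger_force: 0.0
time_s: 1.87
ee_pos: [0.3377, 0.1492, 0.2314]
eef_rot: [180.0, -0.0, 85.4]
contact_force: [0.8, 0.4, -0.2]
width: 0.994
finger_force: 0.0
time_s: 2.28
ee_pos: [0.4337, -0.0294, 0.2314]
eef_rot: [180.0, -0.0, 85.3]
contact_force: [1.0, 1.6, -0.1]
width: 0.992
finger_force: 0.0
time_s: 2.7
ee_pos: [0.5295, -0.2076, 0.231]
eef_rot: [-180.0, -0.0, 85.3]
contact_force: [1.2, -0.0, 0.5]
width: 0.995
finger_force: 0.0
time_s: 3.12
ee_pos: [0.5865, -0.3145, 0.2277]
eef_rot: [-179.8, -0.1, 85.2]
contact_force: [-0.3, -0.2, -0.0]
width: 0.99
finger_force: 0.0
[-1.79822798e+02 -9.68413280e-02  8.52827697e+01] [ 0.5938255  -0.24328067  0.37020409] [[ 0.99647226 -0.08378591 -0.00479182]
 [-0.07919293 -0.95767498  0.27674377]
 [-0.02777624 -0.27538801 -0.9609318 ]] 321.9674604953376 324.01488119956906 203.93253703359304 -0.05264823033412383
```

View pics/w1.png

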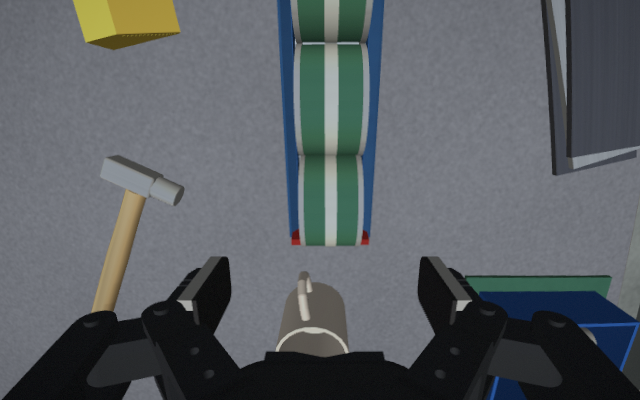

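The wrist view shows the front tin centred near (331,200), its lower edge at about row 245, and the crease with the middle tin at row 155. The lane sides are at columns 290 and 375, the mug is clear of the lane, and the chock is at the top left.

```bash
python3 - <<'E'
from h import *
np.set_printoptions(precision=1,suppress=True)
d=get_image("wrist");im=d["color"]
g=cv2.inRange(hsv(d),*RNG["green"])
for r in(120,180,200,220,240):
    c=np.where(g[r,250:420])[0]+250;e=plane(d,[(c[0],r),(c[-1],r)],.134)*1e3
    print(r,c[0],c[-1],e.ravel(),e.mean(0))
col=np.where(g[200:,312])[0];row=col.max()+200;print("low edge row",row)
c,r=ray(d,[(331,row+.5)]);r=r[0]
# tangent in y-z plane to a circle r=42 at z=.093
n=np.hypot(r[1],r[2]);y0=c[1]+r[1]*(.093-c[2])/r[2]
print("axis y", (y0+.042*n/abs(r[2]))*1e3)
# lane blue edges
b=cv2.inRange(hsv(d),*RNG["blue"])
for rr in(60,120,180,220):
    q=np.where(b[rr,260:400])[0]+260;print(rr,q.min(),q.max(),(plane(d,[(q.min(),rr),(q.max(),rr)],.08)*1e3).ravel())
E
```

```text
120 302 361 [ 576.1 -246.2  134.   618.3 -249.7  134. ] [ 597.2 -247.9  134. ]
180 305 357 [ 574.  -290.1  134.   613.  -293.3  134. ] [ 593.5 -291.7  134. ]
200 305 357 [ 572.5 -305.6  134.   612.2 -308.9  134. ] [ 592.3 -307.3  134. ]
220 305 357 [ 570.9 -321.7  134.   611.3 -325.   134. ] [ 591.1 -323.4  134. ]
240 306 355 [ 570.  -338.5  134.   608.8 -341.7  134. ] [ 589.4 -340.1  134. ]
low edge row 245
axis y -316.83511994781276
60 281 380 [ 559.5 -196.5   80.   642.7 -203.3   80. ]
120 284 376 [ 556.4 -245.9   80.   637.2 -252.5   80. ]
180 288 372 [ 554.  -299.8   80.   631.3 -306.1   80. ]
220 290 370 [ 551.5 -338.8   80.   627.8 -345.    80. ]
```

```bash
python3 -m handwheel '-2.2 4.2 0 0 85;0 0 30 0 85;0 0 30 0 85;0 0 30 0 85;0 0 30 0 85' >/dev/null
python3 -m handwheel '0 0 20 0 85;0 0 8 0 85;0 0 0 0 85'
```

```text
time_s: 3.88
ee_pos: [0.5894, -0.3133, 0.082]
eef_rot: [-179.8, -0.1, 85.4]
contact_force: [0.0, -0.1, -0.4]
width: 0.995
finger_force: 0.0
```

```bash
python3 -m handwheel '-3.5 1 1 0 85;0 0 0 0 50;0 0 0 0 40;0 0 0 0 40;0 0 0 0 40'
python3 -m handwheel '0 0 0 0 40;0 0 0 0 40;0 0 -10 0 40;0 0 -25 0 40;0 0 -35 0 40'
python3 -m handwheel '0 0 -40 0 40;0 0 -40 0 40;0 0 -10 0 40;0 0 0 0 40'
```

```text
time_s: 4.3
ee_pos: [0.592, -0.3193, 0.0844]
eef_rot: [179.9, 0.1, 85.3]
contact_force: [-1.7, -0.1, 6.7]
width: 0.579
finger_force: 63.2
time_s: 4.72
ee_pos: [0.5886, -0.3172, 0.1485]
eef_rot: [-179.5, -0.2, 85.4]
contact_force: [0.9, -0.4, -3.2]
width: 0.575
finger_force: 63.1
time_s: 5.05
ee_pos: [0.5933, -0.3197, 0.2481]
eef_rot: [179.5, 0.2, 85.4]
contact_force: [0.5, -0.9, -2.2]
width: 0.582
finger_force: 63.5
```

```bash
python3 -m handwheel '20 -4 0 0 40;37 -7.4 0 0 40;37 -7.4 0 0 40;37 -7.4 0 0 40;37 -7.4 0 0 40' >/dev/null
python3 -m handwheel '37 -7.4 0 0 40;37 -7.4 0 0 40;37 -7.4 0 0 40;37 -7.4 0 0 40;22 -4 0 .117 40' 
python3 -m handwheel '0 0 0 0 40;0 0 0 0 40'
python3 - <<'E'
from h import *
np.set_printoptions(precision=1,suppress=True)
d=get_image("wrist");save(d,"w2");print(observe()["ee_pos"],observe()["eef_rot"])
for a,b,q in blobs(d,"red",60,None,3):
    print(a,b.round(),(plane(d,b,.058)*1e3).round().tolist())
for a,b,q in blobs(d,"black",3000,None,3):print("black",a,b.round(),(plane(d,b,.007)*1e3).round().tolist())
t=get_image("top")
for a,b,q in blobs(t,"red",20,(270,150,310,215),3):
    print("top",b.round(1),(plane(t,b,.058)*1e3).round().tolist())
E
```

```text
time_s: 5.88
ee_pos: [0.5494, 0.0272, 0.2399]
eef_rot: [-179.7, -0.0, 78.7]
contact_force: [0.4, -0.6, -3.9]
width: 0.582
finger_force: 63.4
time_s: 6.05
ee_pos: [0.5503, 0.025, 0.2402]
eef_rot: [-179.8, 0.1, 78.9]
contact_force: [-0.4, -0.9, -2.8]
width: 0.582
finger_force: 63.4
[0.6 0.  0.2] [-179.8    0.1   78.8]
869.0 [[253. 104.]
 [253.  97.]
 [406. 101.]
 [406. 108.]] [[497.0, 115.0, 58.0], [499.0, 121.0, 58.0], [644.0, 89.0, 58.0], [643.0, 83.0, 58.0]]
black 35469.0 [[ 24. 205.]
 [639. 205.]
 [639. 399.]
 [ 24. 399.]] [[163.0, 61.0, 7.0], [939.0, -90.0, 7.0], [983.0, -435.0, 7.0], [-3.0, -244.0, 7.0]]
black 13435.5 [[261.   0.]
 [402.   0.]
 [402. 100.]
 [261. 100.]] [[521.0, 220.0, 7.0], [666.0, 191.0, 7.0], [651.0, 91.0, 7.0], [497.0, 121.0, 7.0]]
```

View pics/w2.png

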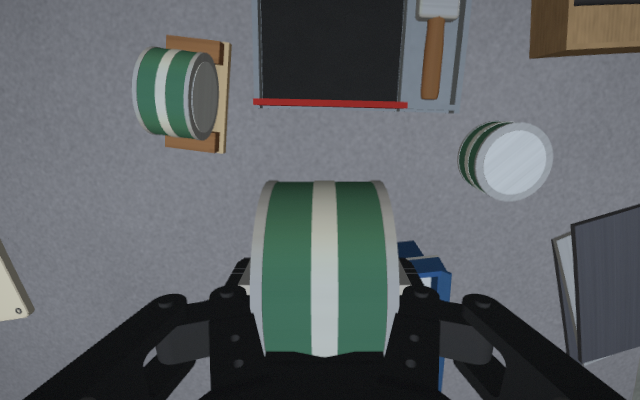

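The wrist view shows the tray stop as a red bar from (253,100) to (406,105) with the mat above it. The held tin spans columns 252 to 398 with its upper edge at row 181. The cradle tin is at (180,92).

```bash
python3 -m handwheel '25 1 0 .014 40;35 1.4 0 0 40;35 1.4 0 0 40;25 1 0 0 40;8.4 .4 20 0 40'
python3 -m handwheel '0 0 38 0 40;0 0 38 0 40;0 0 38 0 40;0 0 30 0 40;0 0 15 0 40'
python3 -m handwheel '0 0 12 0 40;0 0 5 0 40;0 0 0 0 40;0 0 0 0 40'
python3 - <<'E'
from h import *
np.set_printoptions(precision=1,suppress=True)
d=get_image("wrist");s=observe();T=s["ee_pos"];print(T*1e3)
g=cv2.inRange(hsv(d),*RNG["green"]);row=np.where(g[100:,285])[0].min()+100;print(row)
c,r=ray(d,[(324,row-.5)]);a=np.radians(s["eef_rot"][2]);u=np.array([np.cos(a),np.sin(a),0])
C=(c-T)@u;rx=r[0]@u;rz=r[0][2];zc=T[2]+.013
x=C+rx*(zc-c[2])/rz; print("tin axis along tool x (mm)",(x-.042*np.hypot(rx,rz)/abs(rz))*1e3)
E
```

```text
time_s: 6.57
ee_pos: [0.5868, 0.1507, 0.2252]
eef_rot: [179.6, -0.3, 78.0]
contact_force: [1.5, 0.2, -1.8]
width: 0.577
finger_force: 63.4
time_s: 6.98
ee_pos: [0.5801, 0.1454, 0.0574]
eef_rot: [-179.5, 0.3, 77.7]
contact_force: [-1.3, -0.4, -3.9]
width: 0.581
finger_force: 63.3
time_s: 7.32
ee_pos: [0.5839, 0.1471, 0.0463]
eef_rot: [-180.0, 0.0, 77.8]
contact_force: [-0.3, -1.0, -3.3]
width: 0.579
finger_force: 63.3
[584.5 147.5  47.1]
182
tin axis along tool x (mm) 0.7488556866226612
```

```bash
python3 -m handwheel '0 0 6 0 40;0 0 2 0 40;0 0 0 0 40;0 0 0 0 40'
python3 -m handwheel '0 0 1.5 0 40;0 0 0 0 40;0 0 0 0 40'
```

```text
time_s: 7.7
ee_pos: [0.5851, 0.1483, 0.0404]
eef_rot: [179.8, -0.1, 77.9]
contact_force: [-0.5, -1.1, 5.3]
width: 0.581
finger_force: 63.9
time_s: 7.95
ee_pos: [0.5851, 0.1483, 0.0403]
eef_rot: [179.7, -0.1, 77.9]
contact_force: [-2.3, -1.1, 14.3]
width: 0.574
finger_force: 65.3
```

```bash
python3 -m handwheel '0 0 -1.5 0 40;-3 0 0 0 40;0 0 0 0 40;0 0 0 0 40'
python3 -m handwheel '-2 0 0 0 40;0 0 0 0 40;0 0 0 0 40'
```

```text
time_s: 8.28
ee_pos: [0.5847, 0.1469, 0.0404]
eef_rot: [179.8, -0.3, 77.9]
contact_force: [-0.3, 3.0, 8.1]
width: 0.578
finger_force: 64.3
time_s: 8.53
ee_pos: [0.5845, 0.1454, 0.0404]
eef_rot: [179.8, -0.3, 77.9]
contact_force: [0.8, 5.0, 6.5]
width: 0.578
finger_force: 64.3
```

```bash
python3 -m handwheel '-2 0 0 0 40;0 0 0 0 40;0 0 0 0 40'
python3 -m handwheel '-2 0 0 0 40;0 0 0 0 40;0 0 0 0 40'
python3 -c "
from h import *
d=get_image('side');save(d,'s2',(240,130,400,220),5)"
```

```text
time_s: 8.78
ee_pos: [0.5843, 0.1442, 0.0404]
eef_rot: [179.8, -0.4, 77.9]
contact_force: [1.5, 5.2, 6.0]
width: 0.573
finger_force: 64.2
time_s: 9.03
ee_pos: [0.5843, 0.1443, 0.0404]
eef_rot: [179.8, -0.6, 78.0]
contact_force: [2.4, 11.9, 4.9]
width: 0.577
finger_force: 64.1
```

View pics/s2.png

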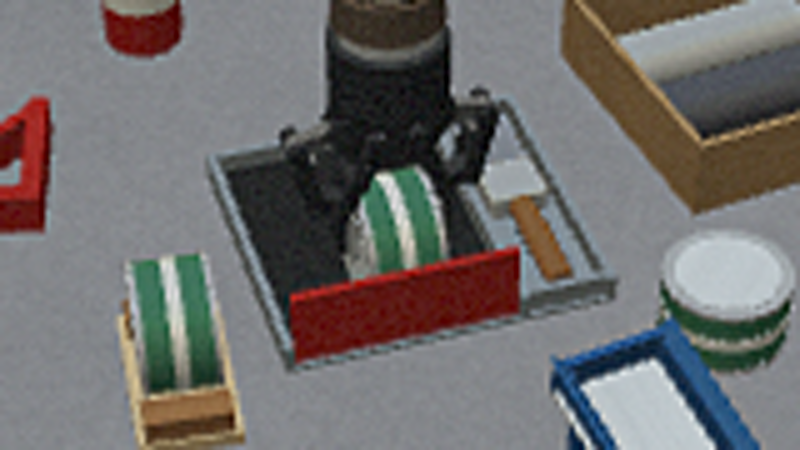

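The side view shows the tin on the mat up against the red stop, axis across the tray. The force step from 5 to 12 N confirms contact. I'll unload the push and release.

```bash
python3 -m handwheel '2 0 0 0 40;0 0 0 0 40;0 0 0 0 54;0 0 0 0 62;0 0 0 0 75'
python3 -m handwheel '0 0 0 0 85;0 0 0 0 85;0 0 0 0 85;0 0 -10 0 85;0 0 -30 0 85'
python3 -m handwheel '0 0 -40 0 85;0 0 -40 0 85;0 0 -40 0 85;0 0 -10 0 85;0 0 0 0 85'
python3 - <<'E'
from h import *
np.set_printoptions(precision=1,suppress=True)
d=get_image("wrist");s=observe();print(s["ee_pos"]*1e3,s["eef_rot"],s["joints"])
save(d,"w3")
t=get_image("top")
for a,b,q in blobs(t,"yellow",20,(340,200,380,250),3):print(a,b.round(1).tolist())
m=cv2.inRange(hsv(t),*RNG["yellow"])[205:245,345:375];v=t["color"][205:245,345:375].astype(int)
h=hsv(t)[205:245,345:375]
for n,mm in(("bright",(m>0)&(h[...,2]>215)),("dark",(m>0)&(h[...,2]<=215)),):
    y,x=np.where(mm);print(n,len(x),x.mean()+345,y.mean()+205,y.min()+205,y.max()+205)
E
```

```text
time_s: 9.5
ee_pos: [0.5813, 0.1408, 0.0376]
eef_rot: [-179.9, 0.1, 77.8]
contact_force: [-0.8, -1.4, 0.3]
width: 0.845
finger_force: 0.0
time_s: 9.92
ee_pos: [0.5782, 0.1402, 0.0743]
eef_rot: [-179.5, 0.3, 77.8]
contact_force: [-0.5, -0.1, -0.0]
width: 0.995
finger_force: 0.0
time_s: 10.33
ee_pos: [0.5848, 0.1418, 0.2145]
eef_rot: [179.4, -0.3, 77.8]
contact_force: [1.0, -0.3, 0.1]
width: 0.991
finger_force: 0.0
[583.3 141.5 211.2] [179.7  -0.1  77.8] [ 13.6  25.5  14.1  78.3  -0.  115.8]
211.0 [[352.0, 216.39999389648438], [364.1000061035156, 214.89999389648438], [366.6000061035156, 235.0], [354.6000061035156, 236.60000610351562]]<stdin>:10: RuntimeWarning: Mean of empty slice.
  ret = ret.dtype.type(ret / rcount)
Traceback (most recent call last):
ValueError: zero-size array to reduction operation minimum which has no identity
```

View pics/w3.png

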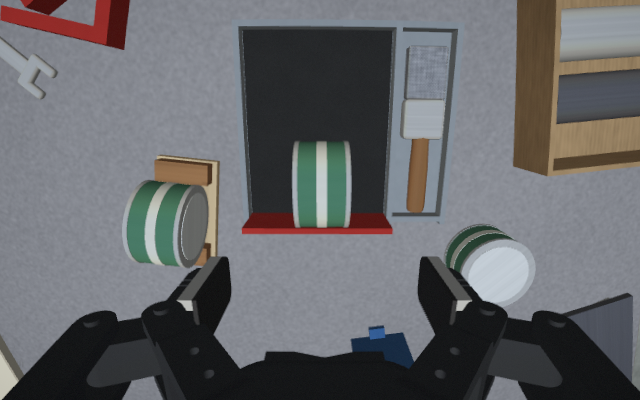

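The wrist view shows the tin resting against the stop at (322,185), with the brush undisturbed. Next is the chock.

```bash
python3 -m handwheel '-35 -15.7 0 0 85;-35 -15.7 0 0 85;-35 -15.7 0 0 85;-35 -15.7 0 0 85;-35 -15.7 0 0 85' >/dev/null
python3 -m handwheel '-35 -15.7 0 0 85;-35 -15.7 0 0 85;-35 -15.7 0 0 85;-33 -15.7 0 0 85;0 0 0 -.123 85'
python3 -m handwheel '0 0 0 -.123 85;0 0 0 -.123 85;0 0 0 -.123 85;0 0 0 -.123 85;0 0 0 -.123 85' >/dev/null
python3 -m handwheel '0 0 0 -.123 85;0 0 0 -.123 85;0 0 0 -.123 85;0 0 0 -.123 85;0 0 0 -.123 85' >/dev/null
python3 -m handwheel '0 0 0 -.123 85;0 0 0 -.123 85;0 0 0 -.123 85;0 0 0 -.123 85;0 0 0 0 85'
python3 - <<'E'
from h import *
np.set_printoptions(precision=1,suppress=True)
d=get_image("wrist");s=observe();print(s["ee_pos"]*1e3,s["eef_rot"],s["joints"])
save(d,"w4")
for a,b,q in blobs(d,"yellow",200,None,3):
    print(a,b.round(1).tolist(),cv2.approxPolyDP(q,5,True).reshape(-1,2).tolist())
E
```

```text
time_s: 11.27
ee_pos: [0.3726, -0.1381, 0.2062]
eef_rot: [-179.6, 0.0, 84.6]
contact_force: [-0.0, 0.1, -0.2]
width: 0.994
finger_force: 0.0
time_s: 12.52
ee_pos: [0.3765, -0.1345, 0.2063]
eef_rot: [179.9, -0.2, -176.3]
contact_force: [-0.3, -0.3, -0.1]
width: 0.993
finger_force: 0.0
[ 376.7 -134.5  206.5] [ 179.9   -0.2 -176.6] [-19.7   3.4 -15.8  71.   -0.  -23.1]
2810.5 [[301.1000061035156, 170.10000610351562], [345.0, 167.89999389648438], [348.3999938964844, 236.8000030517578], [304.5, 239.0]] [[304, 170], [308, 238], [344, 237], [343, 169]]
```

View pics/w4.png

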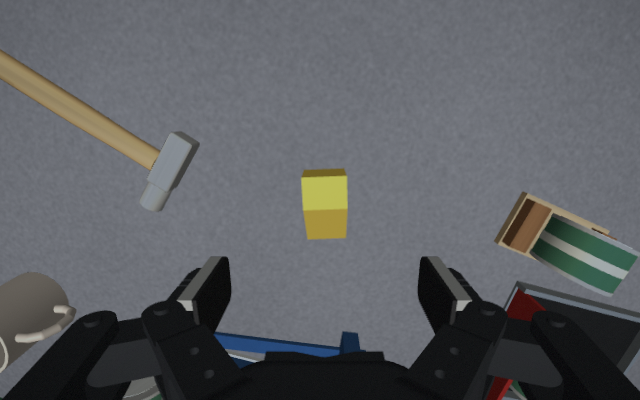

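The close view shows the chock's top face with corners (302,177.5), (346,176.5), (348,209) and (304,210). Its toe edge runs from (307,239) to (346,238).

```bash
python3 - <<'E'
from h import *
np.set_printoptions(precision=1,suppress=True)
d=get_image("wrist");s=observe()
p=plane(d,[(302,177.5),(346.5,176.5),(348,209),(304,210)],.044)*1e3;print(p,p.mean(0))
t=plane(d,[(307,239.5),(346.5,238.5)],0)*1e3;print(t,t.mean(0))
b=(p[0]+p[1])/2;r=(p[2]+p[3])/2;print("yaw",np.degrees(np.arctan2(*(t.mean(0)-b)[1::-1])),np.degrees(np.arctan2(*(r-b)[1::-1])))
D=p.mean(0)-s["ee_pos"]*1e3;print(D,d2t(D[0],D[1],s["eef_rot"][2]),s["eef_rot"][2])
E
```

```text
[[ 369.2 -154.9   44. ]
 [ 365.7 -112.1   44. ]
 [ 398.2 -108.1   44. ]
 [ 401.8 -151.6   44. ]] [ 383.7 -131.7   44. ]
[[ 451.2 -148.5    0. ]
 [ 447.2 -102.6    0. ]] [ 449.2 -125.6    0. ]
yaw 5.5509274455911015 6.464492967441756
[   6.8    2.9 -162.9] (np.float64(-6.941374409065631), np.float64(2.538136744906981)) -176.61696773930487
```

```bash
python3 -m handwheel '-6.5 2.5 0 -.038 85;0 0 38 0 85;0 0 38 0 85;0 0 38 0 85;0 0 38 0 85'
python3 -m handwheel '0 0 25 0 85;0 0 15 0 85;0 0 5 0 85;0 0 0 0 85;0 0 0 0 85'
```

```text
time_s: 13.03
ee_pos: [0.3839, -0.1319, 0.0546]
eef_rot: [-180.0, 0.0, -174.4]
contact_force: [-0.4, -0.3, -0.5]
width: 0.996
finger_force: 0.0
time_s: 13.45
ee_pos: [0.3846, -0.1322, 0.0116]
eef_rot: [180.0, -0.0, -174.3]
contact_force: [-0.2, 0.0, -0.1]
width: 0.998
finger_force: 0.0
```

```bash
python3 -m handwheel '0 0 4 0 85;0 0 0 0 60;0 0 0 0 35;0 0 0 0 35;0 0 0 0 35'
python3 -m handwheel '0 0 0 0 35;0 0 0 0 35;0 0 -5 0 35;0 0 -25 0 35;0 0 -40 0 35'
python3 -m handwheel '0 0 -40 0 35;0 0 -40 0 35;0 0 0 0 35;0 0 0 0 35'
```

```text
time_s: 13.87
ee_pos: [0.3851, -0.1324, 0.0081]
eef_rot: [-179.9, 0.1, -174.3]
contact_force: [-0.2, 0.2, -0.6]
width: 0.502
finger_force: 61.0
time_s: 14.28
ee_pos: [0.3805, -0.1307, 0.0751]
eef_rot: [179.8, -0.5, -174.3]
contact_force: [0.3, -1.1, -1.7]
width: 0.508
finger_force: 61.3
time_s: 14.62
ee_pos: [0.3862, -0.1327, 0.1597]
eef_rot: [-179.9, 0.3, -174.3]
contact_force: [0.6, 0.3, -1.6]
width: 0.506
finger_force: 61.5
```

```bash
python3 -m handwheel '-23.2 31.5 0 0 35;-23.2 31.5 0 0 35;-23.2 31.5 0 0 35;-23.2 31.5 0 0 35;-23.2 31.5 0 0 35' >/dev/null
python3 -m handwheel '-23.2 31.5 0 0 35;-23.2 31.5 0 0 35;-23.2 31.5 0 0 35;-23.2 31.5 0 0 35;-23.2 31.5 0 0 35' >/dev/null
python3 -m handwheel '-23.2 31.5 0 0 35;0 0 0 .1175 35;0 0 0 .1175 35;0 0 0 .1175 35;0 0 0 .1175 35'
python3 -m handwheel '0 0 0 .1175 35;0 0 0 .1175 35;0 0 0 .1175 35;0 0 0 .1175 35;0 0 0 .1175 35' >/dev/null
python3 -m handwheel '0 0 0 .1175 35;0 0 0 .1175 35;0 0 0 .1175 35;0 0 0 .1175 35;0 0 0 .1175 35' >/dev/null
python3 -m handwheel '0 0 0 .1175 35;0 0 0 .1175 35;0 0 0 0 35;0 0 0 0 35'
```

```text
time_s: 15.87
ee_pos: [0.6019, 0.2381, 0.1533]
eef_rot: [-179.7, -0.3, 158.5]
contact_force: [0.6, -0.5, -1.9]
width: 0.512
finger_force: 61.5
time_s: 17.03
ee_pos: [0.6024, 0.2377, 0.1548]
eef_rot: [-179.8, 0.1, 78.2]
contact_force: [-0.1, 0.3, -0.3]
width: 0.506
finger_force: 61.5
```

```bash
python3 -m handwheel '0 1.5 30 0 35;0 0 35 0 35;0 0 35 0 35;0 0 22 0 35;0 0 8 0 35'
python3 -m handwheel '0 0 4 0 35;0 0 0 0 35;0 0 0 0 35'
```

```text
time_s: 17.45
ee_pos: [0.6062, 0.2429, 0.0261]
eef_rot: [179.9, -0.5, 78.3]
contact_force: [1.4, 13.5, 8.0]
width: 0.505
finger_force: 67.8
time_s: 17.7
ee_pos: [0.6067, 0.2433, 0.0239]
eef_rot: [179.9, -0.6, 78.4]
contact_force: [2.6, 11.3, -1.8]
width: 0.509
finger_force: 66.6
```

```bash
python3 - <<'E'
from h import *
np.set_printoptions(precision=1,suppress=True)
d=get_image("side");save(d,"s3",(270,130,380,205),7)
E
```

View pics/s3.png

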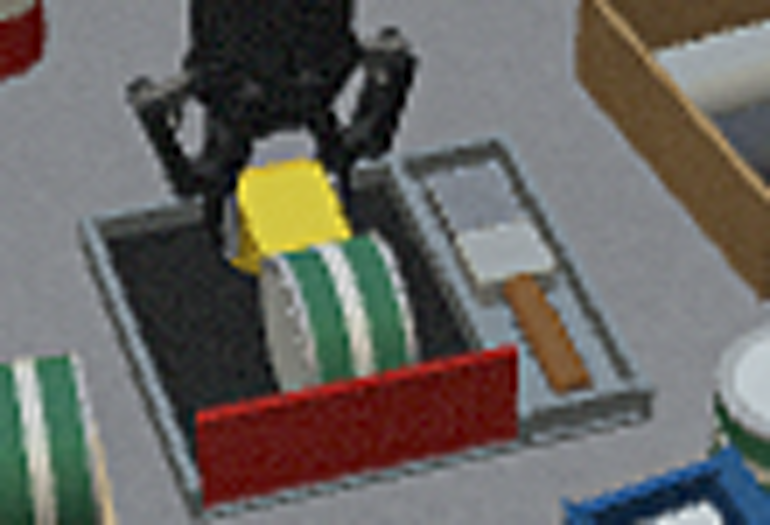

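The side view shows the chock's slope touching the tin from above while still about 9 mm over the mat. I'll back off along the tray, lower to the mat, and then slide in.

```bash
python3 -m handwheel '8 0 -3 0 35;10 0 0 0 35;0 0 0 0 35;0 0 0 0 35'
python3 - <<'E'
from h import *
np.set_printoptions(precision=1,suppress=True)
d=get_image("wrist");save(d,"w5")
for n in("top","side"):
    d=get_image(n);roi=(270,150,310,215) if n=="top" else (300,150,335,195)
    g=blobs(d,"green",20,roi,5)
    for a,b,q in g:print(n,b.mean(0),"axis est",plane(d,b.mean(0),.08 if n=="top" else .049)*1e3)
E
```

```text
time_s: 18.08
ee_pos: [0.6083, 0.2557, 0.0255]
eef_rot: [-179.9, 0.1, 78.1]
contact_force: [-0.7, 0.0, -1.6]
width: 0.508
finger_force: 66.5
top [284.2 177.2] axis est [[583.3 142.   80. ]]
side [320.2 173.1] axis est [[599.  153.7  49. ]]
```

View pics/w5.png

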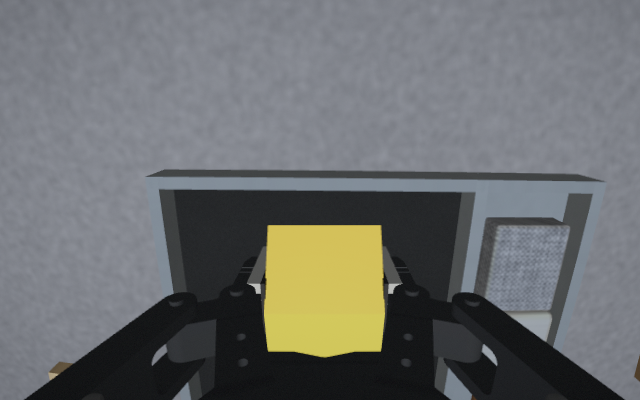

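The wrist view shows much of the chock's blunt face (rows 225–305), so contact tilted it toe-up in the pads. The top view puts the tin still against the stop. I'll set the chock on the mat here, let it settle flat, regrip and slide it in.

```bash
python3 -m handwheel '0 0 4 0 35;0 0 3 0 35;0 0 0 0 35'
python3 -m handwheel '0 0 2 0 35;0 0 2 0 35;0 0 0 0 35'
```

```text
time_s: 18.48
ee_pos: [0.6089, 0.255, 0.0194]
eef_rot: [180.0, 0.0, 78.0]
contact_force: [-0.2, -0.4, 0.6]
width: 0.51
finger_force: 67.2
time_s: 18.73
ee_pos: [0.609, 0.2551, 0.0191]
eef_rot: [179.9, -0.0, 78.0]
contact_force: [-6.3, -3.9, 18.2]
width: 0.506
finger_force: 69.1
```

```bash
python3 -m handwheel '0 0 -2 0 35;0 0 0 0 46;0 0 0 0 50;0 0 0 0 60;0 0 0 0 60'
python3 - <<'E'
from h import *
d=get_image("wrist")
for a,b,q in blobs(d,"yellow",200,None,3):print(a,b.round().tolist())
h=hsv(d);print(h[180:360:8,325].tolist())
E
```

```text
time_s: 19.15
ee_pos: [0.6086, 0.2554, 0.0166]
eef_rot: [-180.0, 0.0, 78.0]
contact_force: [-0.6, -0.3, -0.4]
width: 0.705
finger_force: 0.0
10568.0 [[268.0, 252.0], [382.0, 252.0], [382.0, 357.0], [268.0, 357.0]]
[[98, 13, 79], [104, 35, 168], [102, 26, 49], [102, 26, 50], [113, 21, 48], [110, 31, 50], [113, 21, 49], [105, 20, 50], [110, 16, 47], [23, 151, 108], [23, 167, 124], [24, 166, 123], [24, 168, 123], [24, 163, 125], [24, 166, 123], [27, 142, 208], [28, 136, 227], [28, 135, 226], [28, 135, 226], [28, 137, 226], [28, 136, 225], [28, 137, 225], [28, 142, 203]]
```

```bash
python3 -m handwheel '0 0 0 0 35;0 0 0 0 35;0 0 0 0 35;0 0 -.5 0 35;0 0 0 0 35'
python3 -m handwheel '-8 0 0 0 35;-8 0 0 0 35;-4 0 0 0 35;0 0 0 0 35;0 0 0 0 35'
```

```text
time_s: 19.62
ee_pos: [0.6085, 0.2554, 0.0174]
eef_rot: [-180.0, 0.0, 78.0]
contact_force: [0.5, 0.7, -0.9]
width: 0.506
finger_force: 61.0
time_s: 20.03
ee_pos: [0.606, 0.2404, 0.0189]
eef_rot: [179.9, -0.6, 78.1]
contact_force: [2.3, 12.5, -3.8]
width: 0.502
finger_force: 61.6
```

I've used all 10 views, so from here I'm measuring numerically. I'll check the chock's position relative to the TCP and where the tin is.

```bash
python3 - <<'E'
from h import *
np.set_printoptions(precision=1,suppress=True)
d=get_image("wrist");s=observe();T=s["ee_pos"]*1e3;a=np.radians(78);u=np.array([np.cos(a),np.sin(a)])
h=hsv(d);col=h[200:380,325];print("T",T,[(r+200,*map(int,col[r])) for r in range(30,180,5)])
y=np.where((col[:,0]>20)&(col[:,0]<32)&(col[:,1]>110))[0]+200;V=h[y,325,2].astype(int);j=y[np.argmax(np.diff(V))]
print("blunt low/top rows",y[0],j,"rel TCP along tool x", (plane(d,[(325,y[0])],.007)[0,:2]*1e3-T[:2])@u,(plane(d,[(325,j)],.051)[0,:2]*1e3-T[:2])@u)
t=get_image("top");S=np.array([570.,104.])
for c,z in(("green",.075),("yellow",.051)):
    for A,b,q in blobs(t,c,10,(262,150,310,215),3):
        p=plane(t,q.reshape(-1,2),z)[:,:2]*1e3;e=(p-S)@u;print("top",c,A,"x-from-stop",e.min(),e.max())
sd=get_image("side")
for c,z in(("green",.049),("yellow",.03)):
    for A,b,q in blobs(sd,c,10,(285,140,350,190),3):print("side",c,A,b.mean(0),[(q.reshape(-1,2)[:,i].min(),q.reshape(-1,2)[:,i].max()) for i in(0,1)])
# predicted silhouette of tin in side/top if against stop
C=S+42*u;print("pred tin px top/side",proj(t,[[*C*1e-3,.091]]),proj(sd,[[*C*1e-3,.049]]))
E
```

```text
T [606.  240.4  18.8] [(230, 105, 19, 53), (235, 105, 20, 52), (240, 105, 19, 54), (245, 105, 27, 56), (250, 24, 103, 82), (255, 24, 164, 135), (260, 24, 164, 135), (265, 23, 164, 135), (270, 24, 162, 135), (275, 24, 162, 135), (280, 24, 164, 134), (285, 23, 164, 135), (290, 24, 162, 135), (295, 23, 166, 134), (300, 28, 132, 238), (305, 28, 132, 238), (310, 28, 132, 238), (315, 28, 132, 238), (320, 28, 131, 237), (325, 28, 132, 237), (330, 28, 132, 237), (335, 28, 132, 237), (340, 28, 133, 236), (345, 28, 134, 236), (350, 28, 133, 235), (355, 28, 133, 235), (360, 113, 33, 31), (365, 110, 25, 31), (370, 98, 32, 32), (375, 105, 34, 30)]
blunt low/top rows 251 299 rel TCP along tool x 1.8171421070342961 0.8716861513013198
top green 33.0 x-from-stop 1.6452525292794205 70.22169086082394
top green 32.0 x-from-stop 3.752372859408674 71.44255623765356
top yellow 107.0 x-from-stop 79.42960685334552 121.53917104223572
side green 64.5 [324.8 171.7] [(np.int32(319), np.int32(331)), (np.int32(163), np.int32(182))]
side green 63.5 [315.8 174.2] [(np.int32(311), np.int32(320)), (np.int32(165), np.int32(183))]
side yellow 113.0 [310.9 166. ] [(np.int32(304), np.int32(318)), (np.int32(156), np.int32(176))]
pred tin px top/side [[283. 178.]] [[316.1 176.7]]
```

The chock's blunt end is only about 1 mm beyond the TCP. That puts its origin about 55 mm from the tin centre, so it is already flush (nominal 56). I'll back off slightly, seat it on the mat, nudge it in, and release.

```bash
python3 -m handwheel '5 0 0 0 35;0 0 2 0 35;0 0 0 0 35;0 0 0 0 35'
python3 -m handwheel '0 0 1 0 35;0 0 0 0 35;0 0 0 0 35'
```

```text
time_s: 20.52
ee_pos: [0.6063, 0.2412, 0.0174]
eef_rot: [179.9, -0.1, 78.0]
contact_force: [-0.2, 2.7, 4.5]
width: 0.504
finger_force: 62.8
time_s: 20.77
ee_pos: [0.6064, 0.2412, 0.0172]
eef_rot: [179.9, -0.1, 78.0]
contact_force: [-1.3, 3.6, 8.7]
width: 0.509
finger_force: 63.3
```

```bash
python3 -m handwheel '0 0 -.5 0 46;0 0 0 0 50;0 0 0 0 56;0 0 0 0 56' 
python3 -m handwheel '0 0 0 0 35;0 0 0 0 35;0 0 0 0 35'
python3 -m handwheel '-1.5 0 0 0 35;0 0 0 0 35;0 0 0 0 35'
python3 -m handwheel '-1.5 0 0 0 35;0 0 0 0 35;0 0 0 0 35'
```

```text
time_s: 21.1
ee_pos: [0.6054, 0.24, 0.0148]
eef_rot: [-180.0, 0.1, 78.0]
contact_force: [-0.5, 0.2, -0.4]
width: 0.661
finger_force: 0.0
time_s: 21.35
ee_pos: [0.6057, 0.2406, 0.0151]
eef_rot: [-180.0, 0.0, 78.0]
contact_force: [0.2, -0.2, 0.8]
width: 0.503
finger_force: 61.2
time_s: 21.6
ee_pos: [0.6056, 0.2401, 0.0153]
eef_rot: [180.0, -0.1, 78.0]
contact_force: [0.7, 3.7, -0.8]
width: 0.501
finger_force: 60.9
time_s: 21.85
ee_pos: [0.6055, 0.2399, 0.0155]
eef_rot: [180.0, -0.2, 78.1]
contact_force: [1.0, 6.6, -1.4]
width: 0.503
finger_force: 61.0
```

```bash
python3 -m handwheel '2 0 0 0 35;0 0 0 0 35;0 0 0 0 46;0 0 0 0 55;0 0 0 0 75'
python3 -m handwheel '0 0 0 0 85;0 0 0 0 85;0 0 -10 0 85;0 0 -35 0 85;0 0 -40 0 85'
python3 -m handwheel '0 0 -40 0 85;0 0 -40 0 85;0 0 -30 0 85;0 0 0 0 85;0 0 0 0 85'
python3 - <<'E'
from h import *
np.set_printoptions(precision=1,suppress=True)
d=get_image("wrist");s=observe();T=s["ee_pos"]*1e3;print(T,s["eef_rot"]);a=np.radians(78);u=np.array([np.cos(a),np.sin(a)]);v=np.array([np.sin(a),-np.cos(a)])
t=get_image("top");S=np.array([571.,105.])
h=hsv(t)
for c,z in(("green",.091),("yellow",.051)):
    for A,b,q in blobs(t,c,10,(262,150,310,215),3):
        p=plane(t,q.reshape(-1,2),z)[:,:2]*1e3;e=(p-S)@u;f=(p-S)@v;print("top",c,A,"x-from-stop",e.min(),e.max(),"lat",f.min(),f.max())
for A,b,q in blobs(d,"yellow",100,None,3):print("wrist yellow",A,cv2.approxPolyDP(q,4,True).reshape(-1,2).tolist())
for A,b,q in blobs(d,"green",200,None,3):print("wrist green",A,b.round().tolist())
E
```

```text
time_s: 22.27
ee_pos: [0.6052, 0.239, 0.0151]
eef_rot: [-180.0, 0.1, 78.0]
contact_force: [-0.4, -0.9, -0.2]
width: 0.771
finger_force: 0.0
time_s: 22.68
ee_pos: [0.6029, 0.2387, 0.0984]
eef_rot: [-179.6, 0.3, 78.0]
contact_force: [0.7, -0.2, 0.4]
width: 0.993
finger_force: 0.0
time_s: 23.1
ee_pos: [0.607, 0.2403, 0.2145]
eef_rot: [179.6, -0.2, 78.0]
contact_force: [-0.3, -0.6, -0.5]
width: 0.991
finger_force: 0.0
[605.8 239.9 211.8] [179.9  -0.1  78. ]
top green 33.5 x-from-stop 0.9962536972778994 68.62212226118892 lat -16.0475231524459 -4.290339194924492
top green 32.0 x-from-stop -1.0858660015596666 66.6769243263538 lat 10.409337576955693 21.548010294968233
top yellow 152.5 x-from-stop 78.24354756179395 130.835304927966 lat -23.00752883000793 30.36586772591058
wrist yellow 2672.0 [[302, 177], [302, 237], [341, 238], [342, 177]]
wrist green 1139.0 [[299.0, 316.0], [300.0, 239.0], [316.0, 239.0], [315.0, 316.0]]
wrist green 1118.0 [[326.0, 316.0], [327.0, 240.0], [343.0, 240.0], [342.0, 316.0]]
wrist green 462.5 [[144.0, 305.0], [166.0, 264.0], [180.0, 271.0], [158.0, 312.0]]
```

```bash
python3 - <<'E'
from h import *
np.set_printoptions(precision=1,suppress=True)
d=get_image("wrist");a=np.radians(78);u=np.array([np.cos(a),np.sin(a)]);S=np.array([571.,105.])
h=hsv(d);c=h[160:250,322].astype(int);print([(160+i,*c[i]) for i in range(10,84,2)])
f=lambda r,z:(plane(d,[(322,r)],z)[0,:2]*1e3-S)@u
for r in range(170,246,4):print(r,f(r,.007).round(1),f(r,.051).round(1))
# tin: far-edge tangent, row ~ 239
cc,r=ray(d,[(320,238.5)]);r=r[0];rx=r[:2]@u;C=((cc[:2]*1e3-S)@u)
x=C+rx*(49-cc[2]*1e3)/r[2];print("tin axis x from stop",x-42*np.hypot(rx,r[2])/abs(r[2]))
E
```

```text
[(170, np.int64(98), np.int64(23), np.int64(45)), (172, np.int64(100), np.int64(17), np.int64(44)), (174, np.int64(110), np.int64(17), np.int64(45)), (176, np.int64(24), np.int64(161), np.int64(108)), (178, np.int64(23), np.int64(168), np.int64(117)), (180, np.int64(23), np.int64(167), np.int64(116)), (182, np.int64(24), np.int64(169), np.int64(115)), (184, np.int64(29), np.int64(139), np.int64(192)), (186, np.int64(29), np.int64(130), np.int64(220)), (188, np.int64(29), np.int64(129), np.int64(219)), (190, np.int64(29), np.int64(130), np.int64(219)), (192, np.int64(29), np.int64(130), np.int64(219)), (194, np.int64(29), np.int64(130), np.int64(219)), (196, np.int64(29), np.int64(130), np.int64(219)), (198, np.int64(29), np.int64(130), np.int64(219)), (200, np.int64(29), np.int64(132), np.int64(219)), (202, np.int64(29), np.int64(131), np.int64(220)), (204, np.int64(29), np.int64(130), np.int64(219)), (206, np.int64(29), np.int64(132), np.int64(219)), (208, np.int64(29), np.int64(132), np.int64(219)), (210, np.int64(29), np.int64(132), np.int64(219)), (212, np.int64(29), np.int64(133
[... 410 characters left out ...]
 np.int64(207)), (230, np.int64(24), np.int64(151), np.int64(208)), (232, np.int64(25), np.int64(150), np.int64(207)), (234, np.int64(24), np.int64(151), np.int64(208)), (236, np.int64(25), np.int64(150), np.int64(207)), (238, np.int64(24), np.int64(84), np.int64(131)), (240, np.int64(34), np.int64(17), np.int64(106)), (242, np.int64(30), np.int64(17), np.int64(118))]
170 148.7 156.6
174 144.3 152.8
178 139.9 148.9
182 135.4 145.0
186 130.9 141.1
190 126.4 137.1
194 121.8 133.2
198 117.2 129.2
202 112.6 125.1
206 108.0 121.1
210 103.3 117.0
214 98.6 112.9
218 93.8 108.7
222 89.0 104.5
226 84.2 100.3
230 79.3 96.1
234 74.4 91.8
238 69.5 87.5
242 64.5 83.1
tin axis x from stop 40.6948590586907
```

The chock origin comes out at 98 mm from the stop and the tin axis at 41–42 mm, a spacing of about 56 mm, so the chock is flush. Next is the cradle.

```bash
python3 -m handwheel '-23.7 -26 0 0 85;-23.7 -26 0 0 85;-23.7 -26 0 0 85;-23.7 -26 0 0 85;-23.7 -26 0 0 85' >/dev/null
python3 -m handwheel '-23.7 -26 0 0 85;0 0 0 .105 85;0 0 0 0 85;0 0 0 0 85'
cat > m.py <<'E'
from h import *
np.set_printoptions(precision=1,suppress=True)
d=get_image("wrist");s=observe();T=s["ee_pos"]*1e3;yaw=s["eef_rot"][2];a=np.radians(yaw);u=np.array([np.cos(a),np.sin(a)]);print(T,yaw,s["joints"])
for A,b,q in blobs(d,"green",300,None,3):
    p=q.reshape(-1,2);print("px",A,b.round().tolist())
m=cv2.inRange(hsv(d),*RNG["green"]);m[:, :230]=0;m[:,420:]=0;m[270:]=0
ys,xs=np.where(m);print(xs.min(),xs.max(),ys.min(),ys.max())
rows=range(ys.min()+6,ys.max()-4,8);L=[]
for r in rows:
    c=np.where(m[r])[0];L.append(((c[0]+c[-1])/2,r))
    if r in(rows[0],rows[-1]):print(r,c[0],c[-1])
L=np.array(L);k=np.polyfit(L[:,1],L[:,0],1)
w=[plane(d,[(np.polyval(k,r),r)],.092)[0,:2]*1e3 for r in(ys.min()+10,ys.max()-10)]
print("midline",w,"dir yaw",np.degrees(np.arctan2(*(w[0]-w[1])[::-1])))
ax=[]
for r,sg in((ys.min()-.5,-1),(ys.max()+.5,1)):
    c,ry=ray(d,[(np.polyval(k,r),r)]);ry=ry[0];rx=ry[:2]@u;x=(c[:2]*1e3-T[:2])@u+rx*(52-c[2]*1e3)/ry[2]
    ax.append(x+sg*42*np.hypot(rx,ry[2])/abs(ry[2]))
print("axis along tool x rel TCP (far edge, near edge)",ax)
mid=np.mean(w,0)-T[:2];print("lateral tool y of midline",d2t(*mid,yaw))
E
python3 m.py
```

```text
time_s: 24.0
ee_pos: [0.4231, 0.1329, 0.2096]
eef_rot: [-180.0, 0.0, 72.1]
contact_force: [1.1, 0.3, -0.4]
width: 0.998
finger_force: 0.0
[423.9 133.3 209.8] 72.13770465979972 [ 17.5   8.2 -10.   71.9   0.  125.3]
px 1522.5 [[472.0, 79.0], [504.0, 79.0], [505.0, 169.0], [473.0, 169.0]]
px 1512.0 [[500.0, 167.0], [501.0, 76.0], [535.0, 76.0], [534.0, 167.0]]
px 1470.5 [[331.0, 224.0], [333.0, 138.0], [352.0, 138.0], [350.0, 224.0]]
px 1460.0 [[302.0, 138.0], [320.0, 138.0], [320.0, 223.0], [302.0, 223.0]]
px 663.0 [[602.0, 230.0], [618.0, 164.0], [641.0, 169.0], [625.0, 236.0]]
px 594.0 [[580.0, 214.0], [614.0, 150.0], [639.0, 163.0], [605.0, 227.0]]
302 351 138 224
144 303 350
216 302 349
midline [array([438.5, 173.4]), array([420.9, 120.7])] dir yaw 71.46481959525713
axis along tool x rel TCP (far edge, near edge) [np.float64(5.683487109648169), np.float64(7.827043273625939)]
lateral tool y of midline (np.float64(14.88017665389949), np.float64(1.3066356506042025))
```

```bash
python3 -m handwheel '5 1.3 0 .01 85;0 0 38 0 85;0 0 38 0 85;0 0 38 0 85;0 0 30 0 85' >/dev/null
python3 -m handwheel '0 0 18 0 85;0 0 6 0 85;0 0 0 0 85;0 0 0 0 85'
```

```text
time_s: 24.8
ee_pos: [0.4273, 0.1381, 0.0426]
eef_rot: [180.0, -0.0, 71.5]
contact_force: [-0.2, 0.5, -0.6]
width: 0.999
finger_force: 0.0
```

```bash
python3 -m handwheel '0 0 3 0 85;0 0 0 0 60;0 0 0 0 40;0 0 0 0 40;0 0 0 0 40'
python3 -m handwheel '0 0 0 0 40;0 0 0 0 40;0 0 -10 0 40;0 0 -30 0 40;0 0 -40 0 40'
python3 -m handwheel '0 0 -40 0 40;0 0 -40 0 40;0 0 -40 0 40;0 0 0 0 40;0 0 0 0 40'
python3 - <<'E'
from h import *
np.set_printoptions(precision=1,suppress=True)
d=get_image("wrist");s=observe();T=s["ee_pos"];print(T*1e3,s["eef_rot"])
g=cv2.inRange(hsv(d),*RNG["green"]);row=np.where(g[100:,285])[0].min()+100;print(row)
c,r=ray(d,[(324,row-.5)]);a=np.radians(s["eef_rot"][2]);u=np.array([np.cos(a),np.sin(a),0])
C=(c-T)@u;rx=r[0]@u;rz=r[0][2];x=C+rx*(T[2]+.013-c[2])/rz;print("tin axis tool x",(x-.042*np.hypot(rx,rz)/abs(rz))*1e3)
t=get_image("top")
for A,b,q in blobs(t,"green",20,(335,150,430,195),0):
    p=q.reshape(-1,2);print("top green",A,b.round(1).tolist())
E
```

```text
time_s: 25.22
ee_pos: [0.427, 0.1377, 0.0403]
eef_rot: [179.9, -0.1, 71.4]
contact_force: [-1.2, 0.5, 4.2]
width: 0.577
finger_force: 55.7
time_s: 25.63
ee_pos: [0.4222, 0.1361, 0.1166]
eef_rot: [-179.5, 0.4, 71.4]
contact_force: [-0.2, 0.3, -4.7]
width: 0.577
finger_force: 57.2
time_s: 26.05
ee_pos: [0.4273, 0.1378, 0.2411]
eef_rot: [179.8, -0.2, 71.4]
contact_force: [0.0, -0.1, -5.0]
width: 0.58
finger_force: 57.9
[425.8 137.3 238.9] [-180.     0.    71.4]
182
tin axis tool x 1.5678300398246081
top green 85.0 [[378.8999938964844, 174.0], [379.29998779296875, 170.0], [421.20001220703125, 173.8000030517578], [420.79998779296875, 177.8000030517578]]
top green 76.0 [[379.79998779296875, 166.89999389648438], [380.20001220703125, 162.60000610351562], [421.20001220703125, 166.5], [420.79998779296875, 170.8000030517578]]
```

```bash
python3 -m handwheel '-15 19 0 0 40;-23 29 0 0 40;-23 29 0 0 40;-23 29 0 0 40;-23 29 0 0 40' >/dev/null
python3 -m handwheel '-23 29 0 0 40;-23 29 0 0 40;-23 29 0 0 40;-23 29 0 0 40;-7.2 7.8 0 -.122 40' >/dev/null
python3 -m handwheel '0 0 0 -.121 40;0 0 0 0 40;0 0 0 0 40'
python3 - <<'E'
from h import *
np.set_printoptions(precision=1,suppress=True)
d=get_image("wrist");s=observe();T=s["ee_pos"]*1e3;yaw=s["eef_rot"][2];print(T,s["eef_rot"])
b=cv2.inRange(hsv(d),*RNG["blue"])
for r in range(40,240,20):
    q=np.where(b[r,200:460])[0]+200
    if len(q):
        runs=np.split(q,np.where(np.diff(q)>1)[0]+1);print(r,[(int(x[0]),int(x[-1])) for x in runs if len(x)>1])
for A,bb,q in blobs(d,"green",300,None,3):print("green",A,bb.round().tolist())
t=get_image("top");k=cv2.inRange(hsv(t),*RNG["blue"])
for c in range(346,424,8):
    q=np.where(k[150:195,c])[0]+150;print("top col",c,q.tolist())
E
```

```text
time_s: 27.23
ee_pos: [0.6044, -0.1402, 0.2359]
eef_rot: [-179.6, -0.1, 85.2]
contact_force: [-0.7, -0.1, -3.9]
width: 0.58
finger_force: 57.9
[ 604.7 -139.9  236.8] [-179.7   -0.    85.2]
120 [(276, 290), (361, 375)]
140 [(277, 291), (361, 374)]
160 [(279, 292), (360, 373)]
180 [(280, 293), (359, 369)]
green 7875.5 [[336.0, 181.0], [387.0, 181.0], [389.0, 356.0], [338.0, 357.0]]
green 7863.5 [[259.0, 356.0], [261.0, 181.0], [312.0, 181.0], [310.0, 357.0]]
green 404.0 [[443.0, 378.0], [475.0, 378.0], [475.0, 399.0], [443.0, 399.0]]
green 326.0 [[399.0, 18.0], [424.0, 3.0], [460.0, 65.0], [435.0, 80.0]]
top col 346 [158, 159, 178]
top col 354 []
top col 362 []
top col 370 []
top col 378 []
top col 386 []
top col 394 []
top col 402 []
top col 410 [183, 184]
top col 418 [184]
```

```bash
python3 - <<'E'
from h import *
np.set_printoptions(precision=1,suppress=True)
d=get_image("wrist");s=observe();T=s["ee_pos"]*1e3;yaw=s["eef_rot"][2]
for r,l,rr in((120,276,375),(140,277,374.5),(160,279,373)):
    p=plane(d,[(l-.5,r),(rr+.5,r)],.113)*1e3;m=p.mean(0)-T;print(r,np.linalg.norm(p[0]-p[1]),p.mean(0),"tool",d2t(m[0],m[1],yaw))
# held tin lateral: mid column at its top edge
p=plane(d,[(324.2,200)],(T[2]+13+38)/1e3)[0]*1e3-T;print("tin",d2t(p[0],p[1],yaw))
E
```

```text
120 80.65510854993778 [611.6 -75.  113. ] tool (np.float64(64.91497566385564), np.float64(1.079802119139627))
140 80.68191673160193 [610.5 -90.9 113. ] tool (np.float64(48.9575250398416), np.float64(1.2919708692379364))
160 79.07372489017926 [ 609.4 -107.3  113. ] tool (np.float64(32.5089571233256), np.float64(1.5122610163404224))
tin (np.float64(46.663221249622), np.float64(0.6490993914963901))
```

```bash
python3 -m handwheel '0 .7 20 0 40;0 0 35 0 40;0 0 35 0 40;0 0 20 0 40;0 0 10 0 40' 
python3 -m handwheel '0 0 0 0 40;0 0 3 0 40;0 0 0 0 40;0 0 0 0 40'
```

```text
time_s: 27.8
ee_pos: [0.6036, -0.139, 0.1153]
eef_rot: [-179.6, -0.1, 85.4]
contact_force: [-0.9, 0.1, -4.4]
width: 0.58
finger_force: 57.7
time_s: 28.13
ee_pos: [0.608, -0.1407, 0.1185]
eef_rot: [179.8, 0.0, 85.4]
contact_force: [-0.5, -0.4, -4.6]
width: 0.577
finger_force: 57.7
```

```bash
python3 -m handwheel '0 0 3 0 40;0 0 0 0 40;0 0 2 0 40;0 0 0 0 40;0 0 0 0 40'
python3 -m handwheel '0 0 2 0 40;0 0 0 0 40;0 0 0 0 40'
```

```text
time_s: 28.55
ee_pos: [0.6064, -0.1405, 0.1112]
eef_rot: [-180.0, -0.0, 85.4]
contact_force: [0.2, -0.2, -4.8]
width: 0.579
finger_force: 57.7
time_s: 28.8
ee_pos: [0.6068, -0.1406, 0.11]
eef_rot: [179.9, 0.0, 85.4]
contact_force: [-0.3, 0.5, 0.8]
width: 0.58
finger_force: 58.2
```

```bash
python3 -m handwheel '-3 0 .5 0 40;-3 0 .5 0 40;0 0 0 0 40;0 0 0 0 40'
python3 -m handwheel '-2 0 .3 0 40;0 0 0 0 40;0 0 0 0 40'
```

```text
time_s: 29.13
ee_pos: [0.6069, -0.1468, 0.109]
eef_rot: [179.9, 0.0, 85.3]
contact_force: [0.4, 0.1, 1.9]
width: 0.577
finger_force: 58.3
time_s: 29.38
ee_pos: [0.6067, -0.1484, 0.1087]
eef_rot: [179.9, -0.0, 85.4]
contact_force: [0.2, 1.6, 3.5]
width: 0.581
finger_force: 58.5
```

```bash
python3 -m handwheel '-1.5 0 .2 0 40;0 0 0 0 40;0 0 0 0 52;0 0 0 0 58;0 0 0 0 70'
python3 -m handwheel '0 0 0 0 85;0 0 0 0 85;0 0 0 0 85;0 0 -10 0 85;0 0 -30 0 85'
python3 -m handwheel '0 0 -40 0 85;0 0 -40 0 85;0 0 -10 0 85;0 0 0 0 85;0 0 0 0 85'
python3 - <<'E'
from h import *
np.set_printoptions(precision=1,suppress=True)
d=get_image("wrist");s=observe();T=s["ee_pos"]*1e3;print(T,s["eef_rot"])
t=get_image("top")
for A,b,q in blobs(t,"green",20,(335,150,430,195),0):print("top lane",A,b.round(1).tolist())
for A,b,q in blobs(t,"green",15,(255,150,310,240),0):print("top tray",A,b.round(1).tolist())
for A,b,q in blobs(t,"yellow",20,(262,150,310,215),3):print("chock",A,b.round(1).tolist())
g=cv2.inRange(hsv(d),*RNG["green"]);g[:,:270]=0;g[:,390:]=0
for r in range(20,260,20):
    c=np.where(g[r])[0]
    if len(c):print(r,c[0],c[-1])
E
```

```text
time_s: 29.8
ee_pos: [0.605, -0.1503, 0.1069]
eef_rot: [-179.9, 0.0, 85.3]
contact_force: [-0.2, 0.1, 0.4]
width: 0.805
finger_force: 0.0
time_s: 30.22
ee_pos: [0.6024, -0.1492, 0.1435]
eef_rot: [-179.4, -0.1, 85.4]
contact_force: [-0.5, -0.7, 0.1]
width: 0.999
finger_force: 0.0
time_s: 30.63
ee_pos: [0.6063, -0.1501, 0.2392]
eef_rot: [179.8, 0.0, 85.4]
contact_force: [-0.2, -0.2, -1.0]
width: 0.996
finger_force: 0.0
[ 605.4 -149.9  237.4] [-180.    -0.    85.4]
top lane 21.0 [[409.8999938964844, 168.0], [410.29998779296875, 165.1999969482422], [421.29998779296875, 166.8000030517578], [420.8999938964844, 169.60000610351562]]
top lane 20.0 [[410.0, 174.0], [421.0, 174.0], [421.0, 176.0], [410.0, 176.0]]
top tray 35.0 [[276.70001220703125, 173.5], [277.29998779296875, 170.5], [295.6000061035156, 174.10000610351562], [295.0, 177.1999969482422]]
top tray 34.5 [[274.70001220703125, 180.5], [275.29998779296875, 177.5], [293.6000061035156, 181.10000610351562], [293.0, 184.1999969482422]]
chock 154.0 [[262.0, 168.0], [275.0, 168.0], [275.0, 183.0], [262.0, 183.0]]
160 297 350
180 296 351
200 295 352
220 296 351
240 297 350
```

```bash
python3 -m handwheel '0 -38 0 0 85;0 -38 0 0 85;0 -38 0 0 85;0 -38 0 0 85;0 -38 0 0 85' >/dev/null
python3 -m handwheel '0 -20 0 0 85;0 0 0 0 85;0 0 0 0 85'
python3 - <<'E'
from h import *
np.set_printoptions(precision=1,suppress=True)
t=get_image("top");o=dict(t);o["color"]=cv2.cvtColor(cv2.imread("pics/top0.png"),cv2.COLOR_BGR2RGB)
for n,x in(("before",o),("now",t)):
    for A,b,q in blobs(x,"green",20,(335,150,430,195),5):print(n,"lane",A,b.round(1).tolist())
for A,b,q in blobs(t,"yellow",20,(255,150,310,215),3):print("chock",A,b.round(1).tolist())
for A,b,q in blobs(t,"green",15,(255,150,310,240),5):print("tray",A,b.round(1).tolist())
m=(cv2.absdiff(cv2.GaussianBlur(o["color"],(3,3),0),cv2.GaussianBlur(t["color"],(3,3),0)).max(2)>40).astype(np.uint8)*255
for q in cv2.findContours(m,cv2.RETR_EXTERNAL,cv2.CHAIN_APPROX_SIMPLE)[0]:
    if cv2.contourArea(q)>8:print("diff",cv2.boundingRect(q))
sd=get_image("side");o["color"]=cv2.cvtColor(cv2.imread("pics/side0.png"),cv2.COLOR_BGR2RGB)
for n,c in(("before",o["color"]),("now",sd["color"])):
    x=dict(sd);x["color"]=c
    for A,b,q in blobs(x,"green",30,(350,185,435,290),0):print(n,"side lane",A,b.mean(0))
E
```

```text
time_s: 31.4
ee_pos: [0.395, -0.1327, 0.2368]
eef_rot: [-179.9, -0.0, 85.3]
contact_force: [1.6, -0.3, -0.6]
width: 0.996
finger_force: 0.0
before lane 584.0 [[356.20001220703125, 171.89999389648438], [357.20001220703125, 160.39999389648438], [421.8999938964844, 166.5], [420.79998779296875, 177.89999389648438]]
now lane 609.5 [[356.0, 171.5], [357.29998779296875, 159.60000610351562], [422.0, 166.6999969482422], [420.70001220703125, 178.5]]
chock 207.0 [[256.20001220703125, 180.1999969482422], [258.8999938964844, 166.39999389648438], [275.79998779296875, 169.8000030517578], [273.1000061035156, 183.60000610351562]]
tray 137.5 [[274.70001220703125, 180.3000030517578], [276.70001220703125, 170.3000030517578], [295.6000061035156, 174.10000610351562], [293.6000061035156, 184.10000610351562]]
diff (318, 328, 20, 18)
diff (277, 324, 47, 61)
diff (74, 317, 196, 83)
diff (134, 307, 13, 6)
diff (93, 296, 216, 104)
diff (276, 213, 23, 17)
diff (310, 198, 108, 202)
diff (257, 167, 39, 21)
before side lane 353.5 [394.4 241.1]
before side lane 349.0 [402.3 238. ]
before side lane 43.5 [384.2 193. ]
now side lane 365.0 [394.3 241. ]
now side lane 347.0 [402.4 237.2]
now side lane 42.5 [384.2 193. ]
```

```bash
python3 -c "
from workcell import *
print(sign_off())"
```

```text
the job is handed in; nothing more can be done
None
```

The job is handed in at about 31 s: the oldest tin is against the tray stop with the chock flush to it, and the new tin is in the lane behind the other two. On first contact the chock tilted in the grip and I had to reset it. Before/after top images show only the expected changes, apart from the patch of bench the arm was covering.

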